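# Right the toppled tool pot at the soldering bench

## Robot

A 6-joint arm with a two-finger parallel gripper is mounted at the origin on the work surface. World frame = base frame: x ahead of the robot, y to its left, z up, the work surface at z = 0. Lengths are in mm, angles in rad, forces in N, time in s.
With the tool pointing down it reaches from about 275 to 1000 mm from the base axis. Payload 8.4 kg.
Tool frame: the origin (TCP) lies midway between the tips of the shut fingers; the grasp point (between the pads) lies 19 mm behind it; y points along the fingers, z is the direction in which the jaws open and shut, and the axes are right-handed (so a half turn about y gives the same grasp; the last joint's range is limited). The gripper opens to 85 mm and grips with 20 to 120 N. Pads are 22 mm wide; open, the fingers measure 114 mm over their backs; the gripper's body (76 mm by 85 mm) begins 54 mm behind the grasp point. The pads swing forward as they close: fully open they stand 13 mm farther back than shut.
Start: joints at [-1.12, 0.353, 1.633, -0, 1.155, -0.002], TCP at [273.427, -562.019, 231.281] pointing down, gripper open.
Joint ranges: [-2.63, 2.63], [-0.92, 2.1], [0.06, 2.66], [-1.3, 4.44], [0, 2.69], [-3.02, 3.02]. Speed limits (rad/s): [2.22, 2.22, 2.79, 3.14, 3.14, 3.14].

## Interface

Orientations are given as [roll, pitch, yaw] about the fixed x, y, z axes, in that order (R = Rz(yaw) Ry(pitch) Rx(roll)).
In Python, from rig import r, imaging gives the robot as it stands. The module is installed in compiled form; this text tells all that it offers.
- The arm moves only by the tool send_rows, never from a script. Its argument "series" is a list of rows, each a list of 6 numbers: the shift along the tool's x, y, z in m, then the turn, a rotation vector about the tool's x, y, z in degrees. In form: [[dx, dy, dz, ax, ay, az], ...]. A call has 1 to 8 rows; each row shifts and turns the commanded pose from where the row before left it, along the tool's axes as they then stand; what a row does not reach is not made up. A row lasts 1/10 s, in which the tool goes at most 50 mm and 8.59 degrees, less where a joint would pass 70% of its speed; a pose out of reach is approached as far as the arm can. A call is refused whole if a number of a shift passes 0.05 or a number of a turn 8.59, either way. A call with a gripper value outside its range is refused whole. "gripper" is the opening, from 0 (shut) to 1 (fully open), set as the call begins (left out, the last holds). The fingers move at their own pace and stop on an object; "squeeze" is the grip in N (left out, the last holds). Time passes only in rows, so rows that do not move let the fingers close. It gives the time, the measured TCP pose, the force and the opening at its end, in the units of the state.
- r.sense(): the state, without advancing time (a new reading comes with each control period).
- imaging.grab_frame(name): name is "scene" or "top" or "wrist"; returns a dict with "frame" (480x640x3 uint8, red, green, blue), "depth" (480x640 float32, mm along the optical axis (not along the pixel's ray), 0 where there is no reading), "intrinsics" (3x3 intrinsics, pixels), "origin" and "rotation" of the camera in the world. Camera axes: x right, y down, z forward; pixel columns grow to the right and rows downward; lengths in mm; the calibration is good to about 2 mm. A picture is of the moment at which its call begins.
- r.sign_off(): hands the job in, once; it reports no verdict.
The state is a dict: "clock": time; "qpos": joint angles; "qvel": joint speeds; "joint_efforts": joint torques, N m; "eef_pos": TCP position; "tcp_rot": TCP orientation; "contact_force": force on the tool from outside, world axes, zero at the start; "wrist_torque": the same for the moment, N m; "opening": opening from 0.0 (shut) to 1.0 (fully open).
Only numpy, scipy, OpenCV 4.12 (cv2) and the standard library are available. Lean on these libraries where they do the work, as an engineer would, in place of code of your own. Each camera call takes 0.05 s, during which the arm holds its last target.

## Task

The square aluminium tool pot has been knocked over on the soldering bench. Stand it up again, mouth upwards, easing it down onto its base rather than letting it slam, and then leave it standing with one flat side flush against the long front face of the firebrick. Do not disturb the jar, the dish or the tripod.

Things in the scene. Friction and masses are not known exactly. Their poses are not given: they have to be found in the camera images.
- pot_foot (a point): centre of the underside of the loose, empty, open-topped square pot of bare aluminium: 84 x 84 mm outside, 130 mm tall, walls 5 mm, base 10 mm thick. z runs along the pot's axis, from the base out through the mouth; x and y are normal to its flat sides. At the start it lies on a flat side, z level and x up, mouth towards the robot's right, underside towards the brick
- pot_center (a point): point on the pot's axis half-way up, 65 mm from its underside; axes as pot_foot. The pot weighs about 0.3 to 0.6 kg, centre of mass about 53 mm above its underside. There is room behind it to tip it up about the lower edge of its base
- pot_mouth (a point): centre of the pot's mouth, level with the rim, 130 mm from its underside; axes as pot_foot. A thin dark band 8 mm wide runs round the outside of the rim. The pot is too wide to be taken across the outside by most grippers, but the 5 mm wall can be hooked or pinched at the rim
- brick_front (a point): middle of the long front face (230 mm wide, 64 mm high) of a pale firebrick 114 x 230 x 64 mm that lies flat on the bench and cannot be shifted; point 32 mm above the bench; x points into the brick, normal to that face; y runs along the face; z up. The toppled pot lies before this face, turned by up to about 0.25 rad to it
- jar: bystander: amber glass jar with a steel lid, 64 mm across, 85 mm high, upright; origin under its centre
- dish: bystander: round copper dish, 100 mm across, 40 mm high; origin under its centre
- tripod: bystander: steel soldering tripod with a round mesh top, about 125 mm across and 116 mm high; origin on the bench under its centre
There are look-alikes about, which are no part of the job. Leave any green look-alike of the part that bears pot_foot alone.

How it is judged:
By the outcome, as a careful person would: the job done as asked, in the order asked, and still so for the second after the job is handed in, with the robot touching nothing.
It also fails if it takes over 58 s, if anything falls off the work surface, if the arm or the gripper's body presses on something with over 40 N, if the wrist force passes 120 N, or if a joint passes its speed limit or range.

## Working session

There is one attempt and no reset: what is moved stays moved. The work goes in short steps, Python scripts to look and compute and a tool call to move; the robot and the scene stay as the last step left them, time stands still between calls to the robot, and variables do not carry over. Pictures are saved under pics/ and viewed, and the job is handed in when it is done.

Besides the shell and the picture viewer there is one more tool, called as name([rows], argument=value, ...), one row to a line, values as JSON. send_rows: Moves the arm, as the interface text tells. Its arguments: {"type":"object","properties":{"series":{"type":"array","items":{"type":"array","items":{"type":"number"}}},"gripper":{"type":"number"},"squeeze":{"type":"number"}},"required":["series"]}

```bash
mkdir -p pics; cat > h.py <<'E'
from rig import r, imaging
import numpy as np, cv2
def grab(n,save=None):
    f=imaging.grab_frame(n)
    if save: cv2.imwrite(f'pics/{save}.png',cv2.cvtColor(f['frame'],cv2.COLOR_RGB2BGR)); np.savez(f'{save}.npz',**f)
    return f
def pts(f):
    K=np.array(f['intrinsics']);d=f['depth'];v,u=np.mgrid[0:480,0:640]
    P=np.stack([(u-K[0,2])/K[0,0]*d,(v-K[1,2])/K[1,1]*d,d],-1)
    return P@np.array(f['rotation']).T+np.array(f['origin'])
E
python3 - <<'E'
from h import *
for n in['scene','top']:
    f=grab(n,n+'0');print(n,f['origin'],f['rotation'],f['intrinsics'])
print(r.sense())
E
```

```text
scene [1184.25957613   12.58381274 1000.38479124] [-2.54312155  0.00941863  1.70365044] [[514.49918317   0.         319.73520529]
 [  0.         514.49918317 249.93915595]
 [  0.           0.           1.        ]]
top [ 362.66048599  -74.90992556 1016.2538943 ] [-2.95718602 -0.00998902 -1.54806945] [[478.77436266   0.         317.36261596]
 [  0.         478.77436266 237.04011213]
 [  0.           0.           1.        ]]
{'clock': 0.1, 'qpos': array([-1.12036004e+00,  3.53638099e-01,  1.63408964e+00,  4.41615146e-08,
        1.15518941e+00, -2.38693513e-03]), 'qvel': array([ 0.00013386, -0.00346649, -0.0009949 , -0.00034917,  0.00038311,
        0.00071384]), 'joint_efforts': array([ 2.70644041e-04, -6.06356764e+01, -3.42821252e+01,  1.34500419e-04,
        4.04390725e-03,  2.89491959e-05]), 'eef_pos': array([ 273.25467846, -561.6051499 ,  230.58698729]), 'tcp_rot': array([-1.57212082e+00,  3.20186190e-06, -2.68876945e+00]), 'contact_force': array([ 1.0147556 , -0.3521114 ,  0.19726579]), 'wrist_torque': array([-0.00460403, -0.00090164,  0.04937285]), 'opening': 0.9994884865673731}
```

```bash
cat >> h.py <<'E'
from scipy.spatial.transform import Rotation as Rn
def rot(f):
    a=np.array(f['rotation']); return a if a.shape==(3,3) else Rn.from_euler('xyz',a).as_matrix()
def pts(f):
    K=np.array(f['intrinsics']);d=f['depth'];v,u=np.mgrid[0:480,0:640]
    P=np.stack([(u-K[0,2])/K[0,0]*d,(v-K[1,2])/K[1,1]*d,d],-1)
    return P@rot(f).T+np.array(f['origin'])
E
ls
```

```text
h.py
pics
scene0.npz
top0.npz
```

View pics/scene0.png

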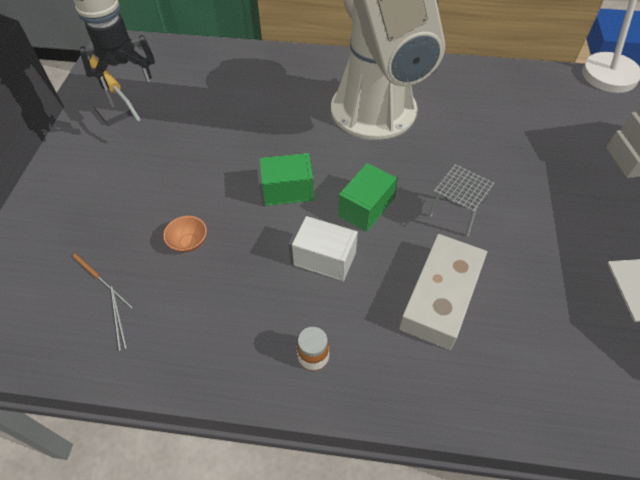

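View pics/top0.png

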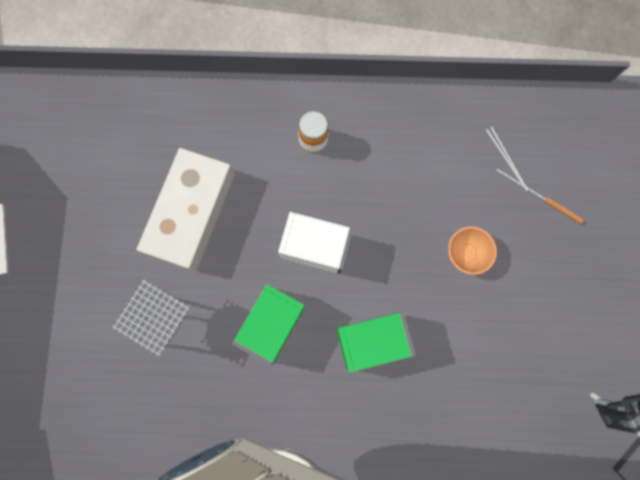

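```bash
python3 - <<'E'
import cv2,numpy as np
a=cv2.imread('pics/top0.png')[195:290,260:370]; b=cv2.imread('pics/scene0.png')[205:290,280:370]
a=cv2.resize(a,(440,380),interpolation=2);b=cv2.resize(b,(360,380),interpolation=2)
cv2.imwrite('pics/crop0.png',np.hstack([a,b]))
E
```

```text
(no output)
```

View pics/crop0.png

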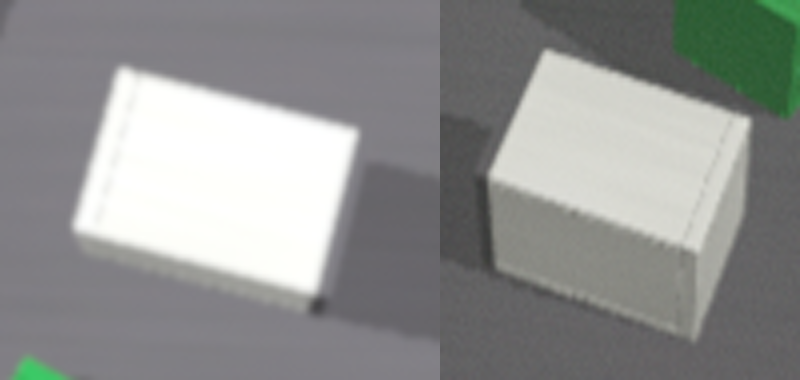

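```bash
python3 - <<'E'
from h import *
for n in['top0','scene0']:
    f=dict(np.load(n+'.npz'));P=pts(f);
    def rect(m,name):
        q=P[m][:,:2].astype(np.float32);print(n,name,m.sum(),'z',np.median(P[m][:,2]).round(1),cv2.minAreaRect(q)); print(cv2.boxPoints(cv2.minAreaRect(q)).round(0).tolist())
    v,u=np.mgrid[0:480,0:640]; hsv=cv2.cvtColor(f['frame'],cv2.COLOR_RGB2HSV)
    W=(hsv[...,1]<40)
    if n=='top0':
        box=lambda a,b,c,d:(u>a)&(u<c)&(v>b)&(v<d)
        B=dict(pot=box(265,200,365,285),brick=box(130,140,240,275),jar=box(290,100,340,160),dish=box(440,220,500,280),tri=box(105,275,200,360),g1=box(230,280,310,365),g2=box(330,310,415,375))
    else:
        B=dict(pot=(u>280)&(u<360)&(v>215)&(v<280),brick=(u>395)&(u<490)&(v>230)&(v<350))
    for k,b in B.items():
        m=b&(P[...,2]>15)
        top=np.percentile(P[m][:,2],97); print(k,'top',top)
        mm=m&(P[...,2]>top-8)
        n2,l,s,c=cv2.connectedComponentsWithStats(mm.astype(np.uint8)); 
        rect(l==1+s[1:,4].argmax(),k)
    m=(P[...,2]>-10)&(abs(P[...,2])<10); print('table z',np.median(P[m][:,2]))
f=dict(np.load('top0.npz'));P=pts(f)
for v0 in(235,242,249): print([tuple(P[v0,u0].round(0)) for u0 in range(275,365,5)])
E
```

```text
pot top 87.84444161415612
top0 pot 2748 z 84.4 ((471.1326599121094, -62.72142791748047), (129.90228271484375, 205.05844116210938), 76.34564971923828)
[[356.0, -102.0], [555.0, -150.0], [586.0, -24.0], [387.0, 25.0]]
brick top 67.65397482270768
top0 brick 6101 z 64.3 ((546.3075561523438, 67.32266235351562), (400.6700744628906, 235.13592529296875), 68.16419982910156)
[[363.0, -75.0], [581.0, -162.0], [730.0, 210.0], [512.0, 297.0]]
jar top 88.04851609714943
top0 jar 562 z 85.0 ((582.6190185546875, -69.99492645263672), (440.0267028808594, 53.938838958740234), 1.2436312437057495)
[[362.0, -48.0], [363.0, -102.0], [803.0, -92.0], [802.0, -38.0]]
dish top 42.56971686896169
top0 dish 393 z 39.4 ((437.8192443847656, -272.8402404785156), (97.6278076171875, 412.03143310546875), 34.1229248046875)
[[282.0, -130.0], [513.0, -471.0], [594.0, -416.0], [363.0, -75.0]]
tri top 118.79615989414928
top0 tri 2964 z 114.9 ((345.0037536621094, 112.02011108398438), (355.0867919921875, 122.19559478759766), 76.4061279296875)
[[244.0, -46.0], [363.0, -75.0], [446.0, 270.0], [327.0, 299.0]]
g1 top 87.8539164515
[... 3336 characters left out ...]
np.float64(512.0), np.float64(-56.0), np.float64(82.0)), (np.float64(513.0), np.float64(-66.0), np.float64(82.0)), (np.float64(513.0), np.float64(-76.0), np.float64(84.0)), (np.float64(513.0), np.float64(-86.0), np.float64(82.0)), (np.float64(512.0), np.float64(-96.0), np.float64(89.0)), (np.float64(514.0), np.float64(-106.0), np.float64(82.0)), (np.float64(514.0), np.float64(-116.0), np.float64(83.0)), (np.float64(514.0), np.float64(-125.0), np.float64(85.0)), (np.float64(514.0), np.float64(-135.0), np.float64(85.0)), (np.float64(528.0), np.float64(-152.0), np.float64(-0.0)), (np.float64(528.0), np.float64(-162.0), np.float64(3.0)), (np.float64(529.0), np.float64(-173.0), np.float64(-1.0))]
```

```bash
python3 - <<'E'
from h import *
v,u=np.mgrid[0:480,0:640]
box=lambda a,b,c,d:(u>a)&(u<c)&(v>b)&(v<d)
for n in['top0','scene0']:
    f=dict(np.load(n+'.npz'));P=pts(f);f['depth'][...]
    ok=f['depth']>0
    if n=='top0':B=dict(pot=box(265,200,365,285),brick=box(130,140,240,275),jar=box(290,100,340,160),dish=box(440,220,500,280),tri=box(105,275,200,360),g1=box(230,280,310,365),g2=box(330,310,415,375))
    else: B=dict(pot=box(280,215,365,285),brick=box(395,230,495,350))
    H=dict(pot=84,brick=64,jar=85,dish=40,tri=116,g1=84,g2=84)
    for k,b in B.items():
        mm=ok&b&(abs(P[...,2]-H[k])<7)
        n2,l,s,c=cv2.connectedComponentsWithStats(mm.astype(np.uint8)); m=(l==1+s[1:,4].argmax())
        R=cv2.minAreaRect(P[m][:,:2].astype(np.float32))
        print(n,k,m.sum(),np.median(P[m][:,2]).round(1),np.round(R[0],1),np.round(R[1],1),round(R[2],1),cv2.boxPoints(R).round(0).tolist())
E
```

```text
top0 pot 2757 84.3 [529.6 -77. ] [129.9  84.8] 76.3 [[473.0, -130.0], [555.0, -150.0], [586.0, -24.0], [504.0, -4.0]]
top0 brick 6144 64.3 [597.4 193.2] [115.  230.6] 72.2 [[470.0, 174.0], [690.0, 103.0], [725.0, 213.0], [505.0, 283.0]]
top0 jar 571 84.9 [772.7 -66.4] [55.1 55.4] 51.2 [[734.0, -70.0], [777.0, -105.0], [812.0, -62.0], [768.0, -28.0]]
top0 dish 428 39.1 [ 524.6 -401.1] [98.  97.3] 80.5 [[469.0, -441.0], [565.0, -457.0], [581.0, -361.0], [485.0, -345.0]]
top0 tri 2982 114.8 [371.9 224.2] [109.6 109.6] 57.7 [[296.0, 207.0], [389.0, 149.0], [447.0, 241.0], [355.0, 300.0]]
top0 g1 3029 84.4 [364.3  10.2] [ 84.5 130.3] 62.5 [[287.0, 3.0], [402.0, -57.0], [442.0, 18.0], [326.0, 78.0]]
top0 g2 3074 84.4 [ 336.6 -197.4] [ 84.5 130.7] 15.1 [[279.0, -145.0], [313.0, -271.0], [394.0, -249.0], [360.0, -123.0]]
scene0 pot 1965 84.8 [531.4 -76.8] [130.8  88.1] 76.4 [[473.0, -130.0], [559.0, -151.0], [590.0, -24.0], [504.0, -3.0]]
scene0 brick 5166 64.9 [599. 194.] [114.1 232.6] 72.2 [[471.0, 175.0], [692.0, 104.0], [727.0, 213.0], [506.0, 284.0]]
```

```bash
cat >> h.py <<'E'
A=np.array([0.237,0.972,0]);A/=np.linalg.norm(A);Z=np.array([0,0,1.])
def Rtool(dip,a=A):
    d=np.radians(dip); y=np.cos(d)*a-np.sin(d)*Z; x=np.cross(-Z,-a); z=np.cross(x,y); return np.stack([x,y,z],1)
def plan(p1,R1,n,p0=None,R0=None):
    s=r.sense()
    if p0 is None:p0=s['eef_pos']
    if R0 is None:R0=Rn.from_euler('xyz',s['tcp_rot']).as_matrix()
    w=Rn.from_matrix(R0.T@R1).as_rotvec(degrees=True)/n
    print('deg/row',np.linalg.norm(w).round(2),'mm/row',(np.linalg.norm(np.array(p1)-p0)/n).round(1))
    R=R0;rows=[]
    for i in range(n):
        d=R.T@((np.array(p1)-p0)/n)/1000; rows.append([round(float(k),4) for k in d]+[round(float(k),2) for k in w]); R=R@Rn.from_rotvec(w,degrees=True).as_matrix()
    for i in range(0,n,8):print(rows[i:i+8])
    return R
E
python3 - <<'E'
from h import *
plan(np.array([470,-320,230]),Rtool(20),16)
E
```

```text
deg/row 4.94 mm/row 19.5
[[-0.0177, 0.0, -0.0082, -4.19, 2.16, 1.51], [-0.0173, 0.0011, -0.0088, -4.19, 2.16, 1.51], [-0.0169, 0.0022, -0.0093, -4.19, 2.16, 1.51], [-0.0165, 0.0034, -0.0098, -4.19, 2.16, 1.51], [-0.016, 0.0045, -0.0101, -4.19, 2.16, 1.51], [-0.0155, 0.0057, -0.0103, -4.19, 2.16, 1.51], [-0.015, 0.0069, -0.0104, -4.19, 2.16, 1.51], [-0.0144, 0.008, -0.0104, -4.19, 2.16, 1.51]]
[[-0.0137, 0.0091, -0.0103, -4.19, 2.16, 1.51], [-0.0131, 0.0102, -0.0101, -4.19, 2.16, 1.51], [-0.0124, 0.0113, -0.0098, -4.19, 2.16, 1.51], [-0.0118, 0.0123, -0.0094, -4.19, 2.16, 1.51], [-0.0111, 0.0133, -0.0089, -4.19, 2.16, 1.51], [-0.0104, 0.0142, -0.0083, -4.19, 2.16, 1.51], [-0.0097, 0.0151, -0.0076, -4.19, 2.16, 1.51], [-0.009, 0.0158, -0.0068, -4.19, 2.16, 1.51]]
```

send_rows([
  [-0.0177,0,-0.0082,-4.19,2.16,1.51],
  [-0.0173,0.0011,-0.0088,-4.19,2.16,1.51],
  [-0.0169,0.0022,-0.0093,-4.19,2.16,1.51],
  [-0.0165,0.0034,-0.0098,-4.19,2.16,1.51],
  [-0.016,0.0045,-0.0101,-4.19,2.16,1.51],
  [-0.0155,0.0057,-0.0103,-4.19,2.16,1.51],
  [-0.015,0.0069,-0.0104,-4.19,2.16,1.51],
  [-0.0144,0.008,-0.0104,-4.19,2.16,1.51],
], gripper=0.33)

```text
clock: 0.9
eef_pos: [372.4, -440.7, 230.8]
tcp_rot: [-2.185, 0.11, -3.037]
contact_force: [0.0, -0.3, -0.2]
opening: 0.328
```

```bash
python3 - <<'E'
from h import *
print(r.sense()['qpos'].round(3))
E
```

```text
[-1.058  0.58   1.422  0.318  1.679  0.32 ]
```

send_rows([
  [-0.0137,0.0091,-0.0103,-4.19,2.16,1.51],
  [-0.0131,0.0102,-0.0101,-4.19,2.16,1.51],
  [-0.0124,0.0113,-0.0098,-4.19,2.16,1.51],
  [-0.0118,0.0123,-0.0094,-4.19,2.16,1.51],
  [-0.0111,0.0133,-0.0089,-4.19,2.16,1.51],
  [-0.0104,0.0142,-0.0083,-4.19,2.16,1.51],
  [-0.0097,0.0151,-0.0076,-4.19,2.16,1.51],
  [-0.009,0.0158,-0.0068,-4.19,2.16,1.51],
])

```text
clock: 1.7
eef_pos: [470.6, -320.3, 230.3]
tcp_rot: [-2.795, -0.002, 2.9]
contact_force: [-0.5, -0.2, -0.8]
opening: 0.327
```

```bash
python3 - <<'E'
from h import *
s=r.sense();print(s['qpos'].round(3),s['eef_pos'],s['opening'])
grab('wrist','w1');grab('scene','s1')
plan(np.array([505,-179,108]),Rtool(20),12)
E
```

```text
[-1.017  0.772  1.473  0.782  1.878  0.627] [ 470.60849322 -320.29408775  230.275307  ] 0.32716195192310066
deg/row 0.03 mm/row 15.7
[[-0.0001, 0.0147, 0.0054, 0.02, -0.02, 0.01], [-0.0001, 0.0147, 0.0054, 0.02, -0.02, 0.01], [-0.0001, 0.0147, 0.0054, 0.02, -0.02, 0.01], [-0.0001, 0.0147, 0.0054, 0.02, -0.02, 0.01], [-0.0001, 0.0147, 0.0054, 0.02, -0.02, 0.01], [-0.0001, 0.0147, 0.0054, 0.02, -0.02, 0.01], [-0.0001, 0.0147, 0.0054, 0.02, -0.02, 0.01], [-0.0001, 0.0147, 0.0054, 0.02, -0.02, 0.01]]
[[-0.0001, 0.0147, 0.0054, 0.02, -0.02, 0.01], [-0.0001, 0.0147, 0.0053, 0.02, -0.02, 0.01], [-0.0001, 0.0147, 0.0053, 0.02, -0.02, 0.01], [-0.0001, 0.0147, 0.0053, 0.02, -0.02, 0.01]]
```

View pics/w1.png

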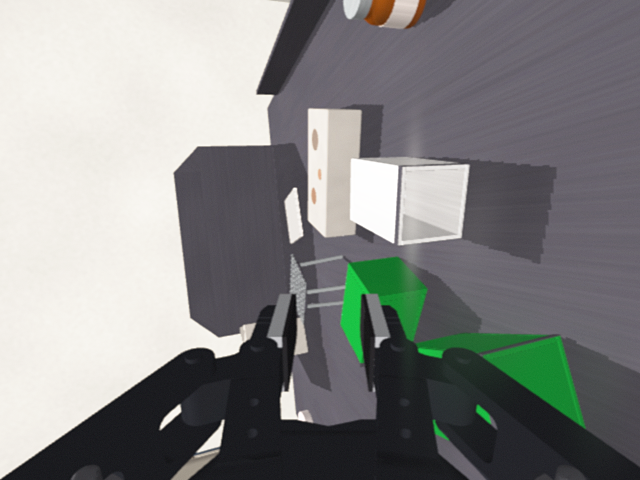

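View pics/s1.png

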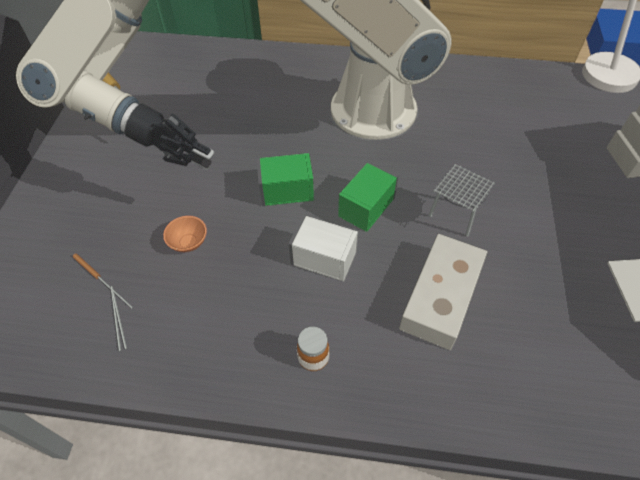

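The wrist view shows the white/aluminium pot's open mouth facing the gripper, spanning about (400–468, 160–243). The candidates in the scene view are the white pot at (324,248) and the green look-alikes at (287,180) and (368,197). The white one fits: it is bare metal, lies before the brick, and has its mouth to the right. The crop above confirms it.

send_rows([
  [0,0.0147,0.0054,0,0,0],
  [0,0.0147,0.0054,0,0,0],
  [0,0.0147,0.0054,0,0,0],
  [0,0.0147,0.0054,0,0,0],
  [0,0.0147,0.0054,0,0,0],
  [0,0.0147,0.0054,0,0,0],
  [0,0.0147,0.0054,0,0,0],
])

```text
clock: 2.5
eef_pos: [490.2, -238.3, 159.1]
tcp_rot: [-2.792, -0.001, 2.902]
contact_force: [-0.2, 0.5, 0.3]
opening: 0.329
```

send_rows([
  [0,0.0147,0.0054,0,0,0],
  [0,0.0147,0.0054,0,0,0],
  [0,0.0147,0.0054,0,0,0],
  [0,0.0147,0.0054,0,0,0],
  [0,0.0147,0.0054,0,0,0],
  [0,0,0,0,0,0],
])

```text
clock: 3.1
eef_pos: [503.8, -179.2, 108.1]
tcp_rot: [-2.794, -0.003, 2.903]
contact_force: [-0.1, 0.7, 0.8]
opening: 0.332
```

```bash
python3 - <<'E'
from h import *
s=r.sense();print(s['qpos'].round(3),s['eef_pos'],s['contact_force'])
grab('wrist','w2');f=grab('top','t2')
P=pts(f);print([P[v,u].round(0).tolist() for v,u in((240,310),(225,300))])
plan(np.array([514.6,-140.2,77])+35*A,Rtool(20),10)
E
```

```text
[-0.857  0.85   1.703  0.871  1.59   0.471] [ 503.79341819 -179.19636625  108.13580868] [-0.07623256  0.67917809  0.78811595]
[[531.0, -66.0, 83.0], [560.0, -45.0, 85.0]]
deg/row 0.01 mm/row 8.4
[[-0.0, 0.0084, 0.0004, 0.0, -0.0, 0.0], [-0.0, 0.0084, 0.0004, 0.0, -0.0, 0.0], [-0.0, 0.0084, 0.0004, 0.0, -0.0, 0.0], [-0.0, 0.0084, 0.0004, 0.0, -0.0, 0.0], [-0.0, 0.0084, 0.0004, 0.0, -0.0, 0.0], [-0.0, 0.0084, 0.0004, 0.0, -0.0, 0.0], [-0.0, 0.0084, 0.0004, 0.0, -0.0, 0.0], [-0.0, 0.0084, 0.0004, 0.0, -0.0, 0.0]]
[[-0.0, 0.0084, 0.0004, 0.0, -0.0, 0.0], [-0.0, 0.0084, 0.0004, 0.0, -0.0, 0.0]]
```

View pics/w2.png

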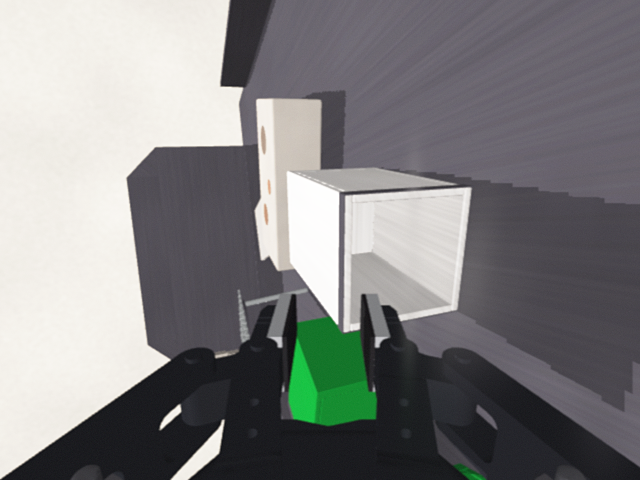

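View pics/t2.png

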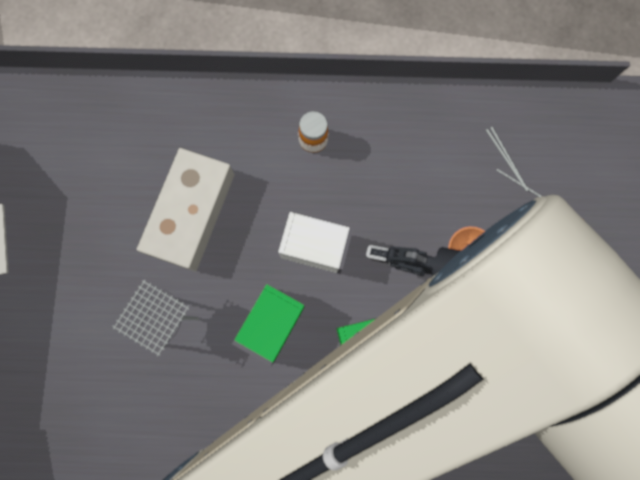

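```bash
python3 - <<'E'
from h import *
grab('scene','s2')
E
```

```text
(no output)
```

View pics/s2.png

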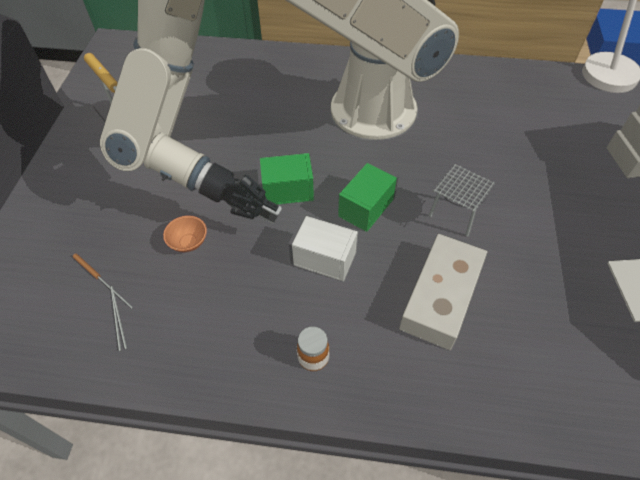

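The scene view shows the tool at (270,210), in line with the mouth. The wrist is clear of the dish at (186,234).

send_rows([
  [0,0.0084,0.0004,0,0,0],
  [0,0.0084,0.0004,0,0,0],
  [0,0.0084,0.0004,0,0,0],
  [0,0.0084,0.0004,0,0,0],
  [0,0.0084,0.0004,0,0,0],
  [0,0.0084,0.0004,0,0,0],
])

```text
clock: 3.85
eef_pos: [515.3, -135.2, 89.6]
tcp_rot: [-2.793, -0.001, 2.902]
contact_force: [-0.0, -0.4, -0.2]
opening: 0.328
```

```bash
python3 - <<'E'
from h import *
s=r.sense();print(s['eef_pos'],s['contact_force'])
grab('wrist','w3')
E
```

```text
[ 515.32956997 -135.20043585   89.62150319] [-0.01419987 -0.43045661 -0.20307374]
```

View pics/w3.png

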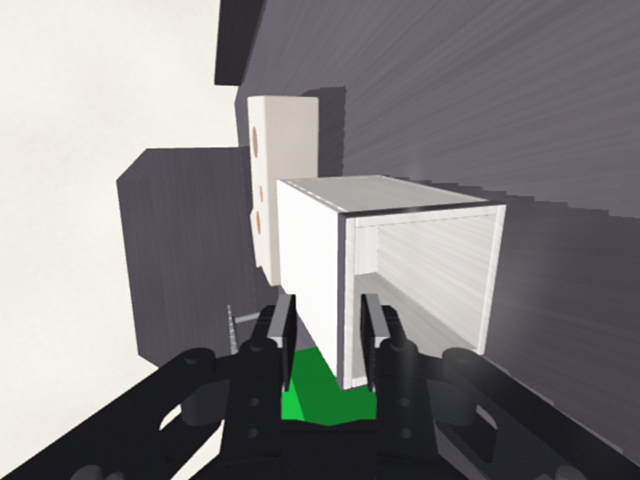

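The wrist view shows the top wall's rim edge at about (345,300), between the fingers at (285,345) and (370,345). The insertion can continue.

send_rows([
  [0,0.0084,0.0004,0,0,0],
  [0,0.0084,0.0004,0,0,0],
  [0,0.0084,0.0004,0,0,0],
  [0,0.0084,0.0004,0,0,0],
  [0,0,0,0,0,0],
])

```text
clock: 4.4
eef_pos: [522.3, -104.6, 76.5]
tcp_rot: [-2.793, -0.002, 2.903]
contact_force: [0.3, 0.0, -0.5]
opening: 0.335
```

```bash
python3 - <<'E'
from h import *
s=r.sense();print(s['eef_pos'],s['contact_force'],s['opening'])
grab('wrist','w4')
E
```

```text
[ 522.32903208 -104.61021103   76.51822398] [ 0.2585427   0.04466823 -0.5366894 ] 0.3352440582369912
```

View pics/w4.png

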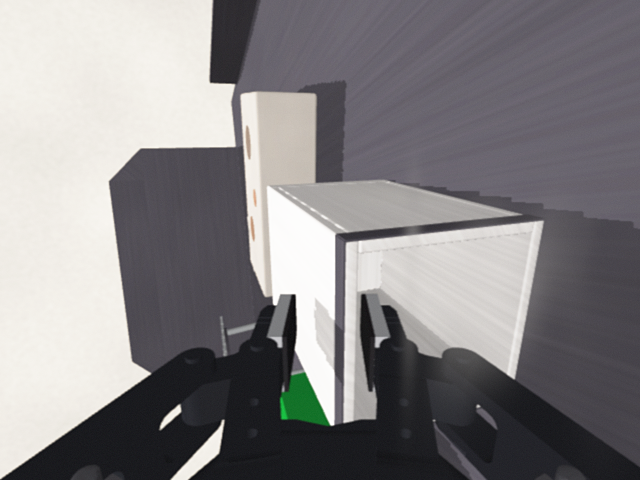

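```bash
python3 - <<'E'
import numpy as np
def e(t):t=np.radians(t);return np.array([-130*np.cos(t)+79*np.sin(t),130*np.sin(t)+79*np.cos(t)])
for t in range(0,20,2):
    d=e(t+2)-e(t);print([0,round((.94*d[0]-.342*d[1])/1000,4),round((-.342*d[0]-.94*d[1])/1000,4)])
E
```

```text
[0, np.float64(0.0011), np.float64(-0.0052)]
[0, np.float64(0.0013), np.float64(-0.0051)]
[0, np.float64(0.0015), np.float64(-0.0051)]
[0, np.float64(0.0017), np.float64(-0.005)]
[0, np.float64(0.0018), np.float64(-0.005)]
[0, np.float64(0.002), np.float64(-0.0049)]
[0, np.float64(0.0022), np.float64(-0.0048)]
[0, np.float64(0.0024), np.float64(-0.0048)]
[0, np.float64(0.0025), np.float64(-0.0047)]
[0, np.float64(0.0027), np.float64(-0.0046)]
```

send_rows([
  [0,0,-0.003,0,0,0],
  [0,0,-0.003,0,0,0],
  [0,0.0011,-0.0052,0,0,0],
  [0,0.0013,-0.0051,0,0,0],
])

```text
clock: 4.85
eef_pos: [524.5, -98.3, 91.7]
tcp_rot: [-2.792, -0.0, 2.902]
contact_force: [0.2, 0.6, -3.3]
opening: 0.332
```

send_rows([
  [0,0.0015,-0.0051,0,0,0],
  [0,0.0017,-0.005,0,0,0],
  [0,0.0018,-0.005,0,0,0],
  [0,0.002,-0.0049,0,0,0],
  [0,0.0022,-0.0048,0,0,0],
  [0,0.0024,-0.0048,0,0,0],
  [0,0.0025,-0.0047,0,0,0],
])

```text
clock: 5.55
eef_pos: [530.4, -73.6, 119.1]
tcp_rot: [-2.792, -0.001, 2.902]
contact_force: [0.5, 0.8, -3.1]
opening: 0.332
```

```bash
python3 - <<'E'
from h import *
s=r.sense();print(s['eef_pos'],s['contact_force'],s['opening'])
grab('wrist','w5');grab('scene','s5')
E
```

```text
[530.41593972 -73.63601422 119.06762205] [ 0.54163449  0.83782119 -3.12886469] 0.33224273396113385
```

View pics/w5.png

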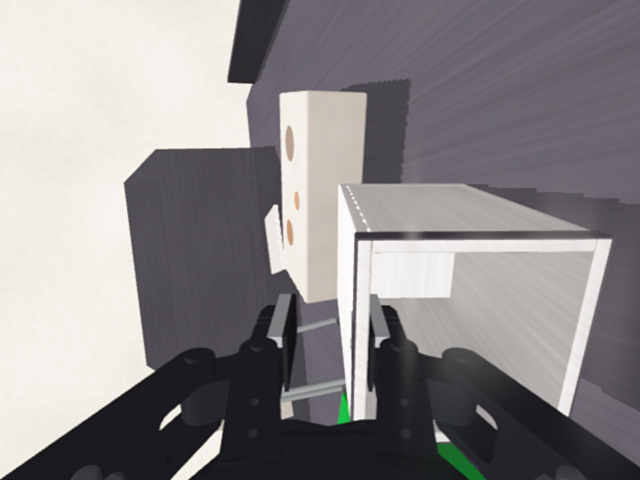

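View pics/s5.png

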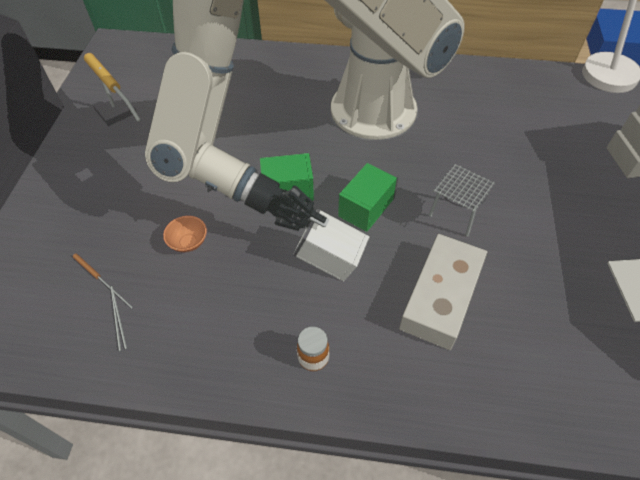

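The pot is tipped about 18° and riding on the inner finger. In the wrist view the wall edge at x≈355 is parallel to the pads. Next I close in steps while following the wall.

send_rows([
  [0,0.0015,0.0012,0,0,0],
  [0,0.001,0.0025,0,0,0],
  [0,0,0.001,0,0,0],
], gripper=0.2, squeeze=40)

```text
clock: 5.95
eef_pos: [530.5, -73.4, 113.2]
tcp_rot: [-2.793, -0.001, 2.902]
contact_force: [-0.3, -1.3, -0.2]
opening: 0.201
```

send_rows([
  [0,0,0.002,0,0,0],
  [0,0,0.002,0,0,0],
  [0,0,0.001,0,0,0],
], gripper=0.1)

```text
clock: 6.25
eef_pos: [530.1, -75.1, 108.6]
tcp_rot: [-2.793, -0.001, 2.902]
contact_force: [-0.4, -0.4, -0.7]
opening: 0.102
```

send_rows([
  [0,0,0.001,0,0,0],
  [0,0,0.001,0,0,0],
  [0,0,0,0,0,0],
  [0,0,0,0,0,0],
], gripper=0, squeeze=60)

```text
clock: 6.65
eef_pos: [530.1, -75.5, 108.1]
tcp_rot: [-2.795, 0.0, 2.902]
contact_force: [-0.5, -1.2, 5.6]
opening: 0.051
```

```bash
python3 - <<'E'
from h import *
s=r.sense();print(s['eef_pos'],s['contact_force'],s['wrist_torque'],s['opening'],s['qpos'].round(2))
grab('wrist','w6');f=grab('scene','s6')
i=cv2.imread('pics/s6.png')[170:300,240:410];cv2.imwrite('pics/s6c.png',cv2.resize(i,(680,520),interpolation=2))
E
```

```text
[530.08954383 -75.47909211 108.08064113] [-0.52498645 -1.16413229  5.56087935] [ 0.76672916 -0.10956534  0.12847926] 0.05100763449333803 [-0.71  0.81  1.83  1.    1.48  0.44]
```

View pics/w6.png

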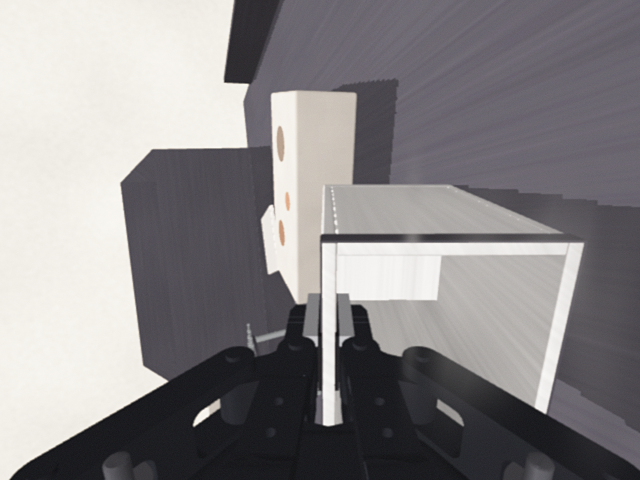

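View pics/s6c.png

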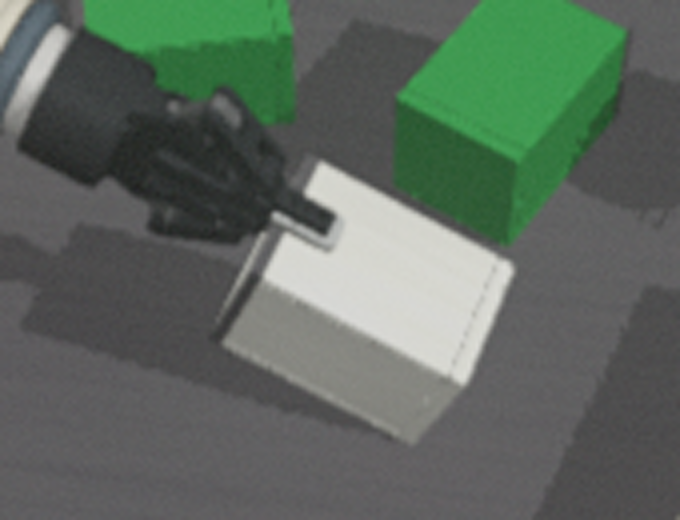

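send_rows([
  [0,-0.0008,-0.0024,0,0,0],
  [0,-0.0008,-0.0024,0,0,0],
  [0,0,0,0,0,0],
  [0,0.0052,-0.0056,3.5,0,0],
  [0,0.0052,-0.0056,3.5,0,0],
], squeeze=80)

```text
clock: 7.25
eef_pos: [533.1, -62.3, 117.5]
tcp_rot: [-2.667, -0.002, 2.901]
contact_force: [-0.6, 0.3, -4.6]
opening: 0.046
```

```bash
python3 - <<'E'
from h import *
s=r.sense();print(s['eef_pos'],s['contact_force'],s['wrist_torque'],s['opening'],s['qpos'].round(2))
E
```

```text
[533.10111093 -62.32536624 117.53186889] [-0.58487447  0.29070022 -4.55133311] [-1.22864707  0.28638859 -0.04582275] 0.04583460052487427 [-0.66  0.71  1.87  0.97  1.38  0.52]
```

send_rows([
  [0,0.0052,-0.0056,3.5,0,0],
  [0,0.0052,-0.0056,3.5,0,0],
  [0,0.0052,-0.0056,3.5,0,0],
  [0,0.0052,-0.0056,3.5,0,0],
  [0,0.0052,-0.0056,3.5,0,0],
  [0,0.0052,-0.0056,3.5,0,0],
  [0,0.0052,-0.0056,3.5,0,0],
  [0,0.0052,-0.0056,3.5,0,0],
])

```text
clock: 8.05
eef_pos: [547.0, -3.4, 126.7]
tcp_rot: [-2.179, -0.001, 2.902]
contact_force: [-0.5, 0.9, -4.6]
opening: 0.048
```

```bash
python3 - <<'E'
from h import *
s=r.sense();print(s['eef_pos'],s['contact_force'],s['wrist_torque'],s['opening'],s['qpos'].round(2))
f=grab('scene','s7')
i=cv2.imread('pics/s7.png')[120:320,240:500];cv2.imwrite('pics/s7c.png',cv2.resize(i,(780,600),interpolation=2))
E
```

```text
[547.04936827  -3.40233853 126.74611861] [-0.50335686  0.89509219 -4.63063958] [-0.71476702  0.23664402  0.02060866] 0.04815689412612326 [-0.37  0.44  1.95  0.74  0.99  0.95]
```

View pics/s7c.png

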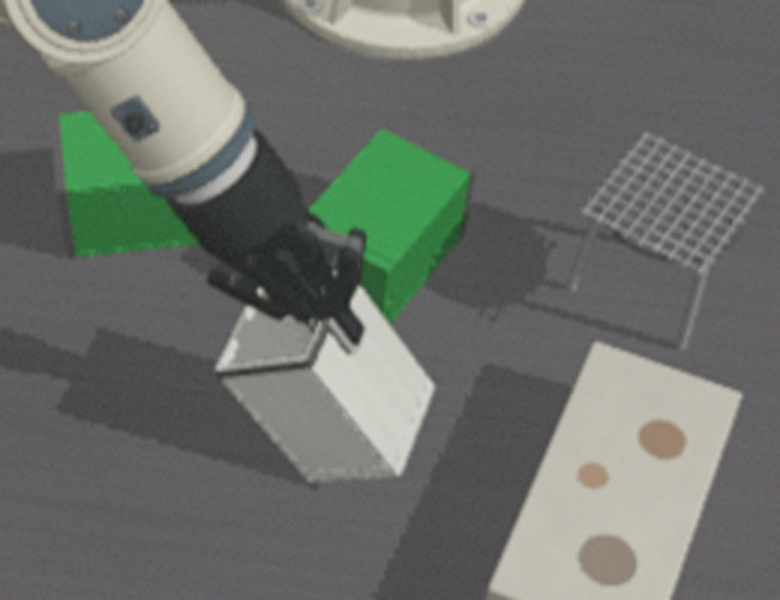

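The pot is at about 55°, held firmly and clear of everything around it.

send_rows([
  [0,0.0052,-0.0056,3.5,0,0],
  [0,0.0052,-0.0056,3.5,0,0],
  [0,0.0052,-0.0056,3.5,0,0],
  [0,0.0052,-0.0056,3.5,0,0],
  [0,0.0052,-0.0056,3.5,0,0],
  [0,0.0052,-0.0056,3.5,0,0],
  [0,0.0052,-0.0056,3.5,0,0],
])

```text
clock: 8.8
eef_pos: [558.5, 45.4, 109.6]
tcp_rot: [-1.752, -0.003, 2.902]
contact_force: [-0.9, -0.7, -4.5]
opening: 0.044
```

```bash
python3 - <<'E'
from h import *
s=r.sense();print(s['eef_pos'],s['tcp_rot'],s['contact_force'],s['wrist_torque'],s['qpos'].round(2))
R=Rn.from_euler('xyz',s['tcp_rot']).as_matrix();print(np.degrees(Rn.from_matrix(R.T@Rtool(90)).as_rotvec()))
f=grab('scene','s8')
i=cv2.imread('pics/s8.png')[120:320,240:500];cv2.imwrite('pics/s8c.png',cv2.resize(i,(780,600),interpolation=2))
E
```

```text
[558.4628634   45.42873196 109.60674174] [-1.75185234e+00 -2.75255793e-03  2.90185313e+00] [-0.94362899 -0.71243535 -4.47109961] [-0.11380894  0.03382303  0.00361172] [-0.03  0.39  1.91  0.24  0.82  1.62]
[10.3737844  -0.04735953  0.1542758 ]
```

View pics/s8c.png

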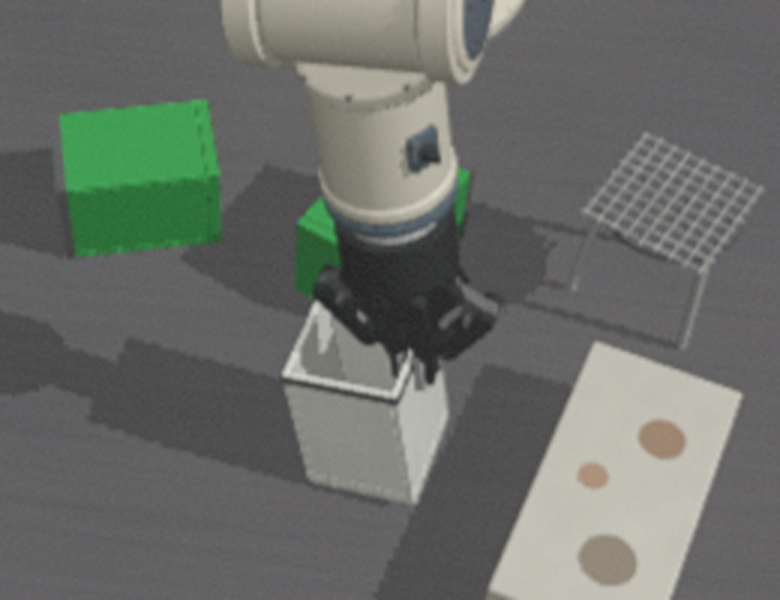

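send_rows([
  [0,0.0038,-0.0042,2.6,0,0],
  [0,0.0038,-0.0042,2.6,0,0],
  [0,0.0038,-0.0042,2.6,0,0.1],
  [0,0.0038,-0.0042,2.6,0,0],
  [0,0,0,0,0,0],
])

```text
clock: 9.35
eef_pos: [562.9, 64.0, 96.0]
tcp_rot: [-1.572, -0.002, 2.903]
contact_force: [-0.5, 1.3, -5.0]
opening: 0.046
```

```bash
python3 - <<'E'
from h import *
s=r.sense();print(s['eef_pos'],s['tcp_rot'],s['contact_force'],s['wrist_torque'])
f=grab('scene','s9')
P=pts(f); 
v,u=np.mgrid[0:480,0:640]
m=(u>325)&(u<385)&(v>225)&(v<300)&(P[...,2]>4)&(f['depth']>0)&(f['depth']<2000)
# front (camera) face low edge
for u0 in range(340,382,5): print(u0,[(P[v0,u0].round(0).tolist()) for v0 in range(262,294,4)])
i=cv2.imread('pics/s9.png')[200:300,310:440];cv2.imwrite('pics/s9c.png',cv2.resize(i,(780,600),interpolation=2))
E
```

```text
[562.85119494  63.99044581  95.99229118] [-1.57205806e+00 -1.89001512e-03  2.90327898e+00] [-0.48399297  1.25591301 -4.97711916] [ 0.23635456 -0.07368448  0.01958865]
340 [[538.0, -36.0, 1.0], [548.0, -35.0, 1.0], [560.0, -34.0, 3.0], [572.0, -32.0, 4.0], [582.0, -31.0, 3.0], [592.0, -30.0, 3.0], [598.0, -29.0, -5.0], [613.0, -28.0, 3.0]]
345 [[587.0, -22.0, 80.0], [585.0, -21.0, 60.0], [584.0, -21.0, 43.0], [585.0, -20.0, 28.0], [587.0, -20.0, 14.0], [592.0, -19.0, 5.0], [600.0, -18.0, 0.0], [609.0, -17.0, -1.0]]
350 [[590.0, -11.0, 86.0], [589.0, -10.0, 70.0], [590.0, -10.0, 54.0], [587.0, -9.0, 34.0], [590.0, -8.0, 21.0], [588.0, -8.0, 2.0], [597.0, -7.0, -2.0], [608.0, -6.0, 1.0]]
355 [[592.0, -0.0, 92.0], [592.0, 0.0, 76.0], [590.0, 1.0, 57.0], [594.0, 2.0, 47.0], [593.0, 3.0, 28.0], [591.0, 3.0, 9.0], [596.0, 4.0, -1.0], [607.0, 5.0, 1.0]]
360 [[592.0, 10.0, 93.0], [595.0, 11.0, 82.0], [595.0, 12.0, 67.0], [594.0, 13.0, 50.0], [595.0, 14.0, 34.0], [593.0, 15.0, 14.0], [595.0, 16.0, -1.0], [606.0, 16.0, 1.0]]
365 [[596.0, 20.0, 102.0], [598.0, 21.0, 89.0], [596.0, 22.0, 70.0], [597.0, 23.0, 56.0], [598.0, 24.0, 42.0], [599.0, 25.0, 26.0], [599.0, 27.0, 9.0], [604.0, 27.0, 0.0]]
370 [[598.0, 31.0, 107.0], [599.0, 32.0, 92.0], [599.0, 33.0, 77.0], [598.0, 34.0, 60.0], [600.0, 35.0, 47.0], [599.0, 36.0, 29.0], [600.0, 37.0, 12.0], [604.0, 38.0, 2.0]]
375 [[602.0, 41.0, 114.0], [600.0, 42.0, 97.0], [603.0, 43.0, 85.0], [602.0, 44.0, 69.0], [602.0, 46.0, 52.0], [605.0, 47.0, 40.0], [603.0, 48.0, 20.0], [603.0, 49.0, 4.0]]
380 [[603.0, 51.0, 118.0], [603.0, 52.0, 103.0], [605.0, 53.0, 90.0], [605.0, 54.0, 76.0], [605.0, 56.0, 59.0], [601.0, 58.0, 37.0], [593.0, 60.0, 7.0], [600.0, 61.0, -0.0]]
```

View pics/s9c.png

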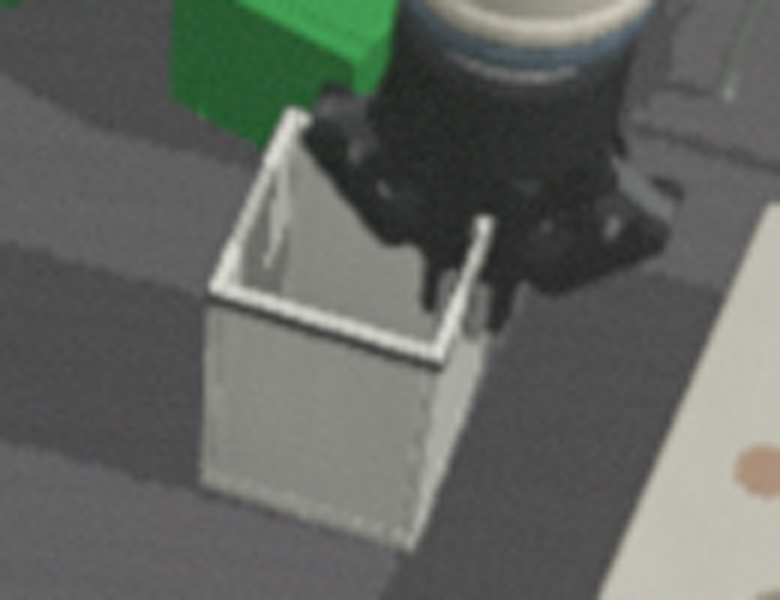

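The pot is upright and held a few mm up. Next I ease it down.

send_rows([
  [0,0.001,0,0,0,0],
  [0,0.001,0,0,0,0],
  [0,0.0005,0,0,0,0],
  [0,0,0,0,0,0],
])

```text
clock: 9.8
eef_pos: [563.9, 63.0, 95.1]
tcp_rot: [-1.573, 0.001, 2.901]
contact_force: [-2.6, 3.5, 4.2]
opening: 0.045
```

send_rows([
  [0,0.0005,0,0,0,0],
  [0,0.0005,0,0,0,0],
  [0,0,0,0,0,0],
])

```text
clock: 10.1
eef_pos: [563.9, 63.1, 95.0]
tcp_rot: [-1.573, 0.001, 2.901]
contact_force: [-7.3, 3.2, 15.1]
opening: 0.048
```

```bash
python3 - <<'E'
from h import *
s=r.sense();print(s['eef_pos'],s['tcp_rot'],s['contact_force'],s['wrist_torque'])
E
```

```text
[563.93716848  63.1247281   94.9765881 ] [-1.57324237e+00  1.44847962e-03  2.90120694e+00] [-7.33154483  3.18172834 15.14217706] [ 0.25405853  1.1521679  -0.24437911]
```

send_rows([
  [0,-0.0006,0,0,0,0],
  [0,-0.0006,0,0,0,0],
  [0,0,0,0,0,0],
], squeeze=20)

```text
clock: 10.4
eef_pos: [563.9, 63.0, 95.0]
tcp_rot: [-1.573, 0.001, 2.901]
contact_force: [-3.9, 3.6, 6.1]
opening: 0.046
```

send_rows([
  [0,0,0,0,0,0],
  [0,0,0,0,0,0],
  [0,0,0,0,0,0],
], gripper=0.12)

```text
clock: 10.7
eef_pos: [564.1, 62.8, 94.5]
tcp_rot: [-1.572, 0.002, 2.902]
contact_force: [0.2, 0.5, 0.9]
opening: 0.123
```

```bash
cat > m.py <<'E'
from h import *
def line(P,m):
    q=P[m][:,:2].astype(np.float32)
    return cv2.fitLine(q,cv2.DIST_HUBER,0,0.01,0.01).ravel()
def measure(tag,u0=330,u1=400):
    f=grab('scene',tag);P=pts(f);v,u=np.mgrid[0:480,0:640];ok=f['depth']>0
    # normals of faces through local depth: use plane fit to camera-facing face (+x side)
    return f,P,u,v,ok
E
python3 - <<'E'
from m import *
s=r.sense();print(s['eef_pos'],s['contact_force'],s['opening'])
f,P,u,v,ok=measure('s10')
i=cv2.imread('pics/s10.png')[190:310,310:466];cv2.imwrite('pics/s10c.png',cv2.resize(i,(780,600),interpolation=2))
# front (camera-facing) side face: region
m=ok&(u>352)&(u<376)&(v>255)&(v<278)
q=P[m];c=np.median(q,0);U,S,Vt=np.linalg.svd(q-c,full_matrices=False);print('face normal',Vt[2],c,'yaw',np.degrees(np.arctan2(Vt[2][1],Vt[2][0])),'rms',S[2]/np.sqrt(len(q)))
E
```

```text
[564.10942145  62.79171681  94.51484799] [0.15078923 0.45688374 0.85331139] 0.12250090251057665
face normal [ 0.97112314 -0.23857659  0.00103186] [597.44283743  19.54664781  85.96608992] yaw -13.802552277099181 rms 1.1354761797029465
```

View pics/s10c.png

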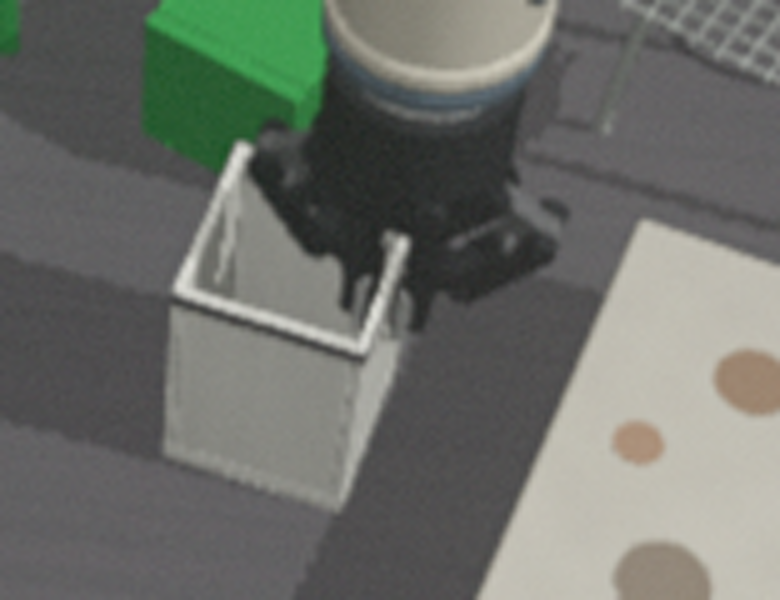

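send_rows([
  [0,0,0,0,0,0],
  [0,0,0,0,0,0],
  [0,0,0,0,0,0],
], gripper=0, squeeze=50)

```text
clock: 11.05
eef_pos: [563.9, 63.0, 94.6]
tcp_rot: [-1.572, 0.001, 2.902]
contact_force: [1.1, -0.2, -1.5]
opening: 0.05
```

send_rows([
  [0,-0.0002,0,0,1,0],
  [0,0,0,0,1,0],
  [0,0,0,0,1,0],
  [0,0,0,0,1,0],
  [0,0,0,0,0,0],
])

```text
clock: 11.55
eef_pos: [563.6, 63.0, 94.7]
tcp_rot: [-1.572, 0.001, 2.831]
contact_force: [-0.2, -0.3, -3.5]
opening: 0.052
```

send_rows([
  [0,0,-0.002,0,0,0],
  [0,0,-0.004,0,0,0],
  [0,0,-0.006,0,0,0],
  [0,0,-0.006,0,0,0],
  [0,0,-0.006,0,0,0],
  [0,0,0,0,0,0],
])

```text
clock: 12.15
eef_pos: [571.6, 86.9, 94.9]
tcp_rot: [-1.573, 0.001, 2.833]
contact_force: [-0.5, 0.1, -4.0]
opening: 0.054
```

```bash
python3 - <<'E'
from m import *
s=r.sense();print(s['eef_pos'],s['tcp_rot'],s['contact_force'],s['wrist_torque'],s['opening'])
R=Rn.from_euler('xyz',s['tcp_rot']).as_matrix();z=-R[:,2];print('push dir yaw',np.degrees(np.arctan2(z[1],z[0])), 'y axis',R[:,1])
print('gap',.306*(580.5-s['eef_pos'][0])+.952*(139.2-s['eef_pos'][1])-2.5)
E
```

```text
[571.59210383  86.93562606  94.88872815] [-1.57299370e+00  1.39407725e-03  2.83272355e+00] [-0.50669854  0.1250287  -3.97487866] [ 0.25837134 -0.06717494 -0.01067972] 0.053855751415787974
push dir yaw 72.30327948948567 y axis [ 0.00199606  0.00166961 -0.99999661]
gap 49.981500219575516
```

send_rows([
  [0,0,-0.005,0,0,0],
  [0,0,-0.006,0,0,0],
  [0,0,-0.006,0,0,0],
  [0,0,-0.006,0,0,0],
  [0,0,-0.006,0,0,0],
  [0,0,-0.006,0,0,0],
  [0,0,-0.005,0,0,0],
  [0,0,0,0,0,0],
])

```text
clock: 12.95
eef_pos: [583.7, 124.7, 95.0]
tcp_rot: [-1.573, 0.001, 2.832]
contact_force: [-0.0, 0.4, -4.8]
opening: 0.056
```

```bash
python3 - <<'E'
from m import *
s=r.sense();print(s['eef_pos'],s['tcp_rot'],s['contact_force'],s['wrist_torque'],s['opening'])
f,P,u,v,ok=measure('s11')
i=cv2.imread('pics/s11.png')[210:340,330:500];cv2.imwrite('pics/s11c.png',cv2.resize(i,(780,600),interpolation=2))
print('gap',.306*(580.5-s['eef_pos'][0])+.952*(139.2-s['eef_pos'][1])-2.5)
E
```

```text
[583.66209573 124.6638903   94.98747136] [-1.57275371e+00  1.34091903e-03  2.83242638e+00] [-0.02787883  0.44971142 -4.7909338 ] [ 0.2207567  -0.01978955  0.00481609] 0.05607543767741006
gap 10.370775145241481
```

View pics/s11c.png

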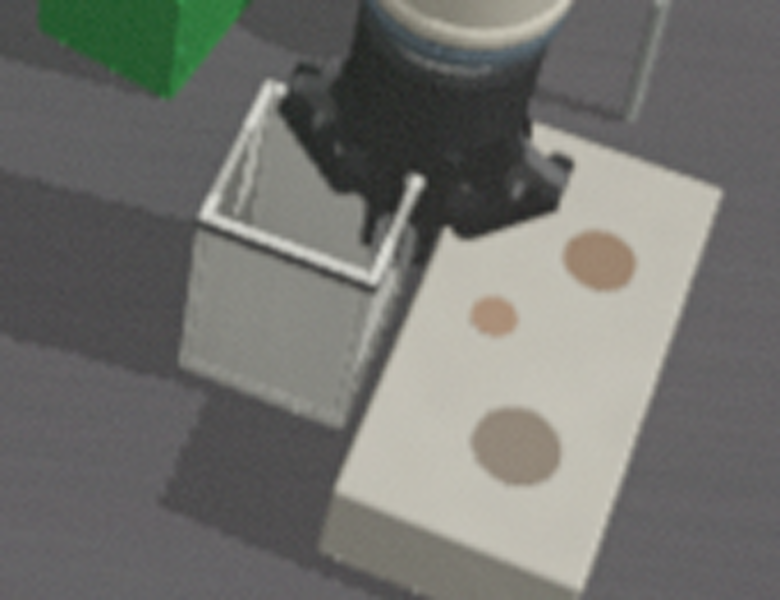

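The pot face is parallel to the brick with about a 10 mm gap.

send_rows([
  [0,0.0003,-0.002,0,0,0],
  [0,0.0003,-0.002,0,0,0],
  [0,0,-0.002,0,0,0],
  [0,0,-0.001,0,0,0],
  [0,0,-0.001,0,0,0],
  [0,0,0,0,0,0],
])

```text
clock: 13.6
eef_pos: [586.0, 131.7, 94.6]
tcp_rot: [-1.573, 0.001, 2.832]
contact_force: [-0.4, -2.2, -0.6]
opening: 0.051
```

send_rows([
  [0,0,-0.001,0,0,0],
  [0,0,-0.001,0,0,0],
  [0,0,0,0,0,0],
])

```text
clock: 13.9
eef_pos: [586.5, 133.6, 94.5]
tcp_rot: [-1.573, 0.001, 2.832]
contact_force: [-1.4, -1.9, 1.3]
opening: 0.052
```

send_rows([
  [0,0,-0.0005,0,0,0],
  [0,0,-0.0005,0,0,0],
  [0,0,0,0,0,0],
])

```text
clock: 14.2
eef_pos: [586.8, 134.4, 94.5]
tcp_rot: [-1.572, 0.001, 2.832]
contact_force: [-0.8, -5.1, 1.9]
opening: 0.05
```

send_rows([
  [0,0,-0.0005,0,0,0],
  [0,0,-0.0005,0,0,0],
  [0,0,0,0,0,0],
])

```text
clock: 14.5
eef_pos: [587.1, 135.4, 94.5]
tcp_rot: [-1.572, 0.001, 2.832]
contact_force: [-0.8, -4.4, 4.0]
opening: 0.05
```

send_rows([
  [0,0,-0.0005,0,0,0],
  [0,0,-0.0005,0,0,0],
  [0,0,0,0,0,0],
])

```text
clock: 14.8
eef_pos: [587.3, 135.9, 94.5]
tcp_rot: [-1.572, 0.001, 2.832]
contact_force: [-1.2, -6.9, 5.6]
opening: 0.051
```

```bash
python3 - <<'E'
from m import *
s=r.sense();print(s['eef_pos'],s['contact_force'],s['wrist_torque'])
f,P,u,v,ok=measure('s12')
i=cv2.imread('pics/s12.png')[225:315,355:475];cv2.imwrite('pics/s12c.png',cv2.resize(i,(800,600),interpolation=2))
E
```

```text
[587.26611921 135.93549425  94.51259209] [-1.24398845 -6.87276841  5.56230513] [-1.32298481  0.4075075  -0.01243995]
```

View pics/s12c.png

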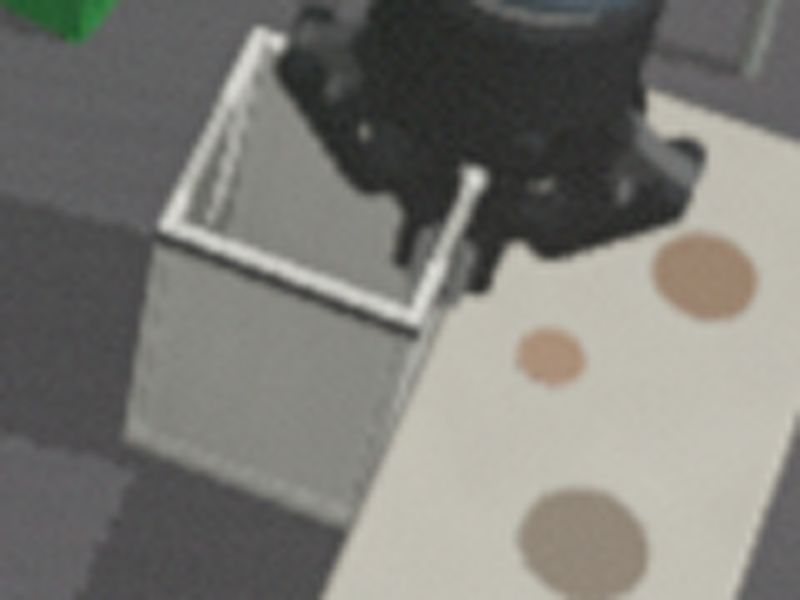

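send_rows([
  [0,0,-0.0005,0,0,0],
  [0,0,-0.0005,0,0,0],
  [0,0,0,0,0,0],
])

```text
clock: 15.15
eef_pos: [587.3, 136.0, 94.5]
tcp_rot: [-1.57, 0.001, 2.832]
contact_force: [-2.8, -11.1, 7.3]
opening: 0.048
```

send_rows([
  [0,0,-0.0005,0,0,0],
  [0,0,-0.0005,0,0,0],
  [0,0,0,0,0,0],
])

```text
clock: 15.45
eef_pos: [587.3, 136.2, 94.6]
tcp_rot: [-1.569, 0.001, 2.833]
contact_force: [-3.5, -15.2, 9.0]
opening: 0.049
```

send_rows([
  [0,0,0,0,0,0],
  [0,0,0,0,0,0],
], squeeze=20)

```text
clock: 15.65
eef_pos: [587.3, 136.2, 94.5]
tcp_rot: [-1.569, 0.001, 2.832]
contact_force: [-3.5, -15.3, 9.9]
opening: 0.049
```

send_rows([
  [0,0,0,0,0,0],
  [0,0,0,0,0,0],
  [0,0,0,0,0,0],
], gripper=0.14)

```text
clock: 15.95
eef_pos: [588.2, 138.6, 94.3]
tcp_rot: [-1.573, 0.001, 2.832]
contact_force: [-0.1, -2.1, -0.1]
opening: 0.14
```

```bash
python3 - <<'E'
from m import *
s=r.sense();print(s['eef_pos'],s['contact_force'],s['wrist_torque'],s['opening'])
f,P,u,v,ok=measure('s13');grab('wrist','w13');
i=cv2.imread('pics/s13.png')[225:315,355:475];cv2.imwrite('pics/s13c.png',cv2.resize(i,(800,600),interpolation=2))
m=ok&(u>382)&(u<410)&(v>272)&(v<288)
q=P[m];c=np.median(q,0);U,S,Vt=np.linalg.svd(q-c,full_matrices=False);print('face normal',Vt[2],c,'yaw',np.degrees(np.arctan2(Vt[2][1],Vt[2][0])),'rms',S[2]/np.sqrt(len(q)))
E
```

```text
[588.17438372 138.60413505  94.31768219] [-0.0891729  -2.06581194 -0.11461686] [-0.3271591  -0.04798627  0.00645231] 0.1395763858016493
face normal [ 0.952825   -0.30327605 -0.01217177] [617.16174102  88.23337026  77.98250846] yaw -17.6558281614762 rms 1.0469823755554293
```

View pics/s13c.png

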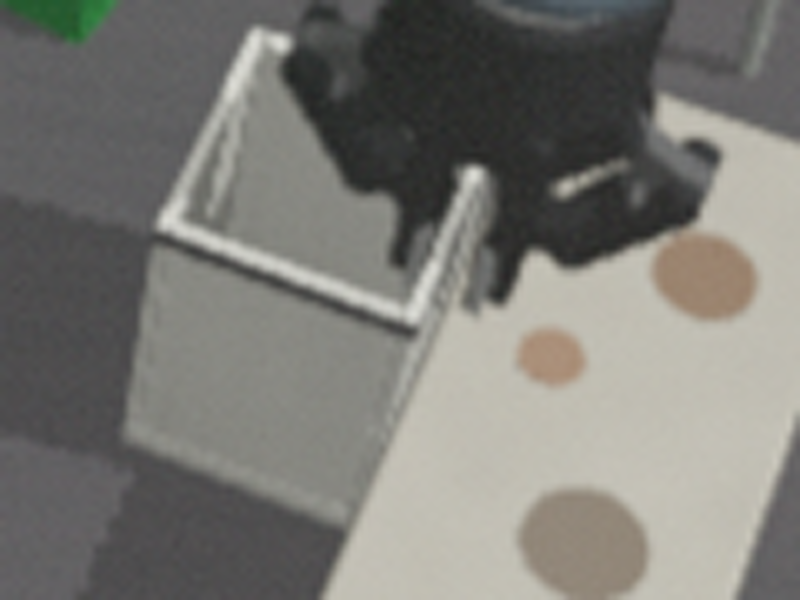

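View pics/w13.png

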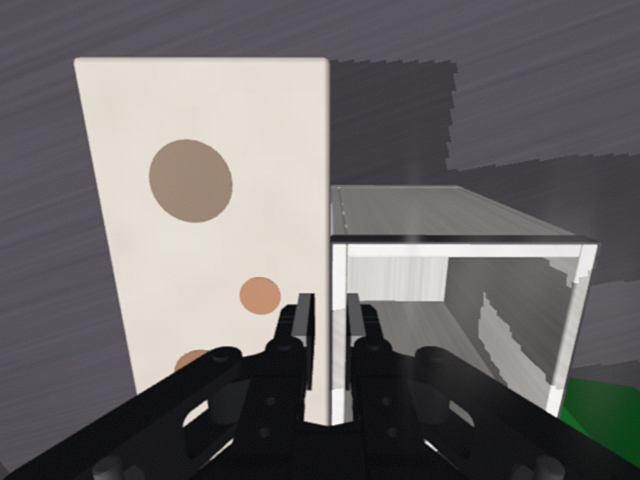

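send_rows([
  [0,0,0.001,0,0,0],
  [0,0,0.001,0,0,0],
  [0,0,0.0005,0,0,0],
  [0,0,0,0,0,0],
])

```text
clock: 16.45
eef_pos: [587.1, 135.9, 94.4]
tcp_rot: [-1.573, 0.001, 2.832]
contact_force: [0.1, 0.2, -0.8]
opening: 0.141
```

```bash
python3 - <<'E'
from m import *
s=r.sense();print(s['eef_pos'],s['contact_force'],s['wrist_torque'],s['opening'])
f=grab('wrist','w14')
i=cv2.imread('pics/w14.png')[170:400,270:420];cv2.imwrite('pics/w14c.png',cv2.resize(i,(391,600),interpolation=2))
E
```

```text
[587.14687692 135.91900526  94.36859545] [ 0.12728313  0.21375293 -0.83220558] [0.00293361 0.02219449 0.04070217] 0.14079464872654315
```

View pics/w14c.png

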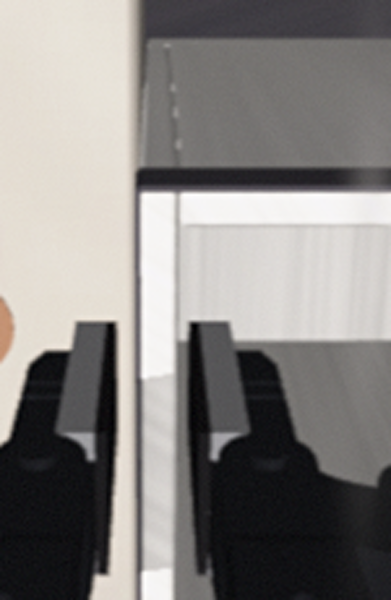

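Both fingers are clear of the wall and no force reads. Next I withdraw straight up.

send_rows([
  [0,-0.005,0,0,0,0],
  [0,-0.008,0,0,0,0],
  [0,-0.01,0,0,0,0],
  [0,-0.012,0,0,0,0],
  [0,-0.015,0,0,0,0],
  [0,-0.02,0,0,0,0],
  [0,-0.025,0,0,0,0],
  [0,-0.03,0,0,0,0],
])

```text
clock: 17.3
eef_pos: [586.5, 135.6, 220.9]
tcp_rot: [-1.572, 0.001, 2.832]
contact_force: [0.4, -0.5, -0.1]
opening: 0.144
```

send_rows([
  [0,-0.03,0.03,0,0,0],
  [0,-0.03,0.03,0,0,0],
  [0,-0.03,0.04,0,0,0],
  [0,0,0.04,0,0,0],
  [0,0,0.04,0,0,0],
  [0,0,0.04,0,0,0],
  [0,0,0.03,0,0,0],
  [0,0,0,0,0,0],
])

```text
clock: 18.1
eef_pos: [509.6, -105.3, 310.3]
tcp_rot: [-1.572, 0.003, 2.829]
contact_force: [0.1, 0.5, 0.8]
opening: 0.142
```

```bash
python3 - <<'E'
from m import *
s=r.sense();print(s['clock'],s['eef_pos'],s['contact_force'],s['opening'])
f=grab('wrist','w15');g=grab('top','t15');h=grab('scene','s15')
i=cv2.imread('pics/s15.png')[215:345,355:495];cv2.imwrite('pics/s15c.png',cv2.resize(i,(646,600),interpolation=2))
P=pts(h);ok=h['depth']>0;v,u=np.mgrid[0:480,0:640]
m=ok&(abs(P[...,2]-130)<5)&(P[...,0]>480)&(P[...,0]<640)&(P[...,1]>20)&(P[...,1]<160)
R=cv2.minAreaRect(P[m][:,:2].astype(np.float32));print('rim',R,cv2.boxPoints(R).round(1).tolist(),np.median(P[m][:,2]))
m=ok&(abs(P[...,2]-64)<5)&(P[...,0]>450)&(P[...,0]<750)&(P[...,1]>80)&(P[...,1]<300)
m2=m.astype(np.uint8);n,l,st,c=cv2.connectedComponentsWithStats(m2);m=l==1+st[1:,4].argmax()
R=cv2.minAreaRect(P[m][:,:2].astype(np.float32));print('brick',R,cv2.boxPoints(R).round(1).tolist())
E
```

```text
18.1 [ 509.58117608 -105.29947281  310.33932095] [0.11154427 0.47251598 0.76243683] 0.1416403910790396
rim ((576.0481567382812, 97.01519775390625), (84.94552612304688, 88.45124816894531), 72.3847885131836) [[521.0, 69.9000015258789], [605.2999877929688, 43.20000076293945], [631.0999755859375, 124.0999984741211], [546.7000122070312, 150.89999389648438]] 130.26379995000525
brick ((591.6693115234375, 172.28994750976562), (159.95184326171875, 233.98016357421875), 72.19036102294922) [[455.79998779296875, 131.89999389648438], [678.5999755859375, 60.400001525878906], [727.5, 212.6999969482422], [504.70001220703125, 284.20001220703125]]
```

View pics/s15c.png

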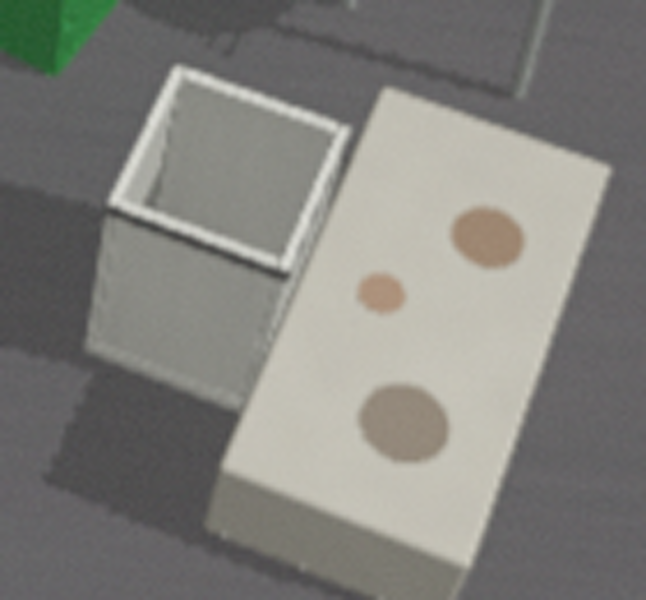

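View pics/t15.png

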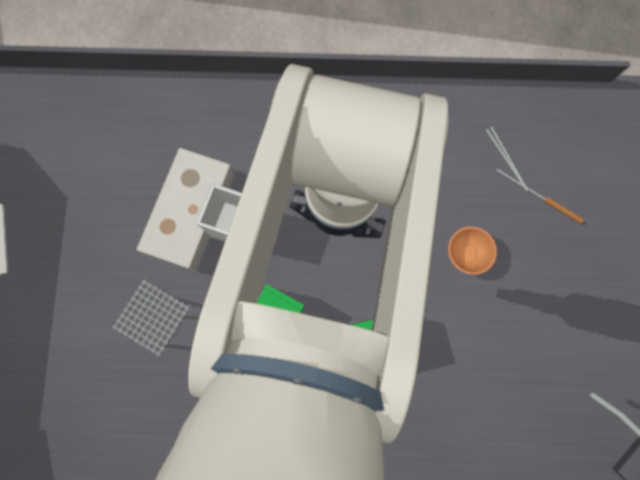

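View pics/w15.png

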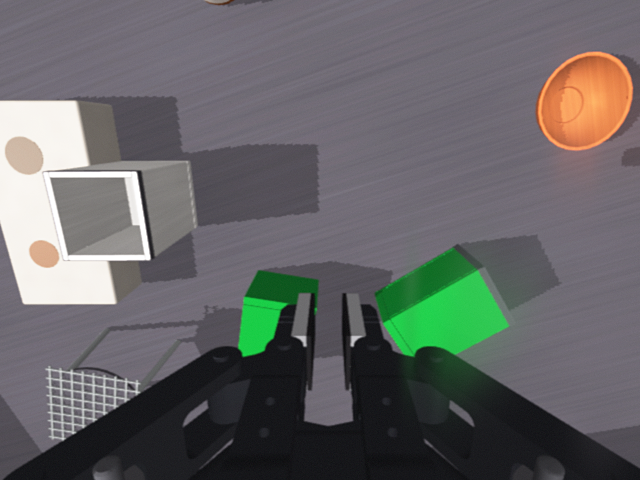

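```bash
python3 - <<'E'
from h import *
print(r.sign_off())
E
```

```text
the job is handed in; nothing more can be done
None
```

The pot is standing mouth up with one flat side against the brick's front face, and the job is handed in at about 18 s of the 58 s allowed.

- **How it went:** I hooked the top wall of the rim and tipped the pot 20°, then pinched the wall. I swung the pot upright just clear of the bench, eased it down onto its base, and let go so it could settle. Then I gripped it again, turned it about 4° to square it with the brick, and moved it across about 75 mm. I pressed it against the face until it stopped, at about 15 N, then opened the fingers and withdrew upwards.
- **Last checks:** The rim is level at 130 mm and turned 72.4°, against 72.2° for the brick's normal. The gap works out at about 0.3 mm, which is smaller than the camera error. The gripper ended well clear of everything with no contact force.
- **Bystanders:** The dish and the tripod look unmoved in the final pictures. The jar was almost hidden by the arm in the last top view, so I only know that the arm never went near it.
- **One check that failed:** My final automatic fit of the brick's outline was wrong because it took in part of the pot. I used the brick measurement from the start for the gap figure instead.

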